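# Pair copper tubes with their saddles on the saw bed and set the end stop

### The job

Set up the saw bed for the next cut: take the two copper tubes from the sloping stands and lay each one level in the saddle whose notches fit it, down in both notches and overhanging about equally at both ends; set them down, do not let them fall. Then bring the loose end stop over, moving it low across the bed (less than 40 mm above the deck), until its hole drops over the locating pin and it lies flat with its wall square across the bed. Leave the pot, the wrench and the carton alone.

Things in the scene. Friction and masses are not known exactly. Their poses are not given: they have to be found in the camera images.
- tube_small: plain copper tube, 28 mm outside diameter, 160 mm long, about 180 g. Origin: on its axis at mid-length; x runs along the axis (either end may be used, and it is round, so y and z are of no account). At the start it lies in a sloping stand, its axis rising 30 degrees above level in the stand's +x direction (away from the robot)
- tube_large: plain copper tube, 42 mm outside diameter, 160 mm long, about 270 g. Origin: on its axis at mid-length; x runs along the axis (either end may be used, and it is round, so y and z are of no account). At the start it lies in a sloping stand, its axis rising 30 degrees above level in the stand's +x direction (away from the robot)
- saddle_small: bare aluminium saddle for the 28 mm tube, fixed on the saw bed. Origin: centre of its underside, on the deck; x along the tube, z up. Two yokes, 16 mm thick, at x = -50 and +50 mm (84 mm free between them, foot plate 8 mm high). U notches 32 mm wide with flared ears, 62 mm high, 70 mm across. With its tube home, the tube's axis is 50 mm above the origin, along x, its middle over the origin
- saddle_large: bare aluminium saddle for the 42 mm tube, fixed on the saw bed. Origin: centre of its underside, on the deck; x along the tube, z up. Two yokes, 16 mm thick, at x = -50 and +50 mm (84 mm free between them, foot plate 8 mm high). U notches 46 mm wide with flared ears, 62 mm high, 84 mm across. With its tube home, the tube's axis is 50 mm above the origin, along x, its middle over the origin
- stand_1: fixed sloping steel stand on a 150 x 80 mm plywood foot. Origin: centre of the foot's underside. Its slope rises 30 degrees along +x. Two V supports 84 mm apart carry the tube, a lip holds its low end; between them only a 24 mm wide spine, 33 mm below the small tube's axis. Tube middle at x = -10, z = 92 mm; lift it off at right angles to the slope
- stand_2: fixed sloping steel stand on a 150 x 80 mm plywood foot. Origin: centre of the foot's underside. Its slope rises 30 degrees along +x. Two V supports 84 mm apart carry the tube, a lip holds its low end; between them only a 24 mm wide spine, 43 mm below the large tube's axis. Tube middle at x = -15, z = 101 mm; lift it off at right angles to the slope
- bed: fixed grey saw bed, 320 (x) x 360 (y) x 30 mm high; origin: centre of its underside; x points away from the robot, along the tubes, z up; flat deck at z = 30 mm. At its far side, between the saddles, a black block 44 mm wide, 40 mm above the deck, at x = 127 to 157 mm, with a spindle beyond; a red lever, 34 mm high, at its far right corner
- bed_pin (a point): foot, at deck height, of the fixed upright steel locating pin on the bed's near strip: 16 mm diameter, 14 mm high above the deck, bevelled to 8 mm over its top 4 mm
- stop: loose aluminium end stop, about 280 g: base plate 80 (x) x 140 (y) x 8 mm with a through hole, and an upright wall along y, 8 mm thick, x = -8 to 0 mm, 140 mm wide, top 72 mm above the underside. Origin: centre of the underside. Starts flat on the deck, left of the pin. Square when its x is parallel to the bed's x, either way round
- stop_hole (a point): centre of the stop's 22.5 mm through hole, at the underside; 18 mm from the stop's origin along its +x
- stop_wall (a point): grip point in the stop's wall: middle of its length and thickness, 50 mm above the underside; grip across the 8 mm thickness (along the stop's x)
- pot: bystander: grey plastic pot, 76 mm wide at the rim, 100 mm high; origin under its centre
- wrench: bystander: steel wrench 190 mm long lying on the table
- carton: bystander: cardboard carton 110 x 80 x 60 mm; origin under its centre

How it is judged:
By the outcome, as a careful person would: the job done as asked, in the order asked, and still so for the second after the job is handed in, with the robot touching nothing.
It also fails if it takes over 67 s, if anything falls off the work surface, if the arm or the gripper's body presses on something with over 40 N, if the wrist force passes 120 N, or if a joint passes its speed limit or range.

### The arm

A 6-joint arm with a two-finger parallel gripper is mounted at the origin on the work surface. World frame = base frame: x ahead of the robot, y to its left, z up, the work surface at z = 0. Lengths are in m, angles in rad, forces in N, time in s.
With the tool pointing down it reaches from about 0.325 to 0.85 m from the base axis. Payload 4.4 kg.
Tool frame: the origin (TCP) lies at the very end of the fingers, on their centre line; the grasp point (between the pads) lies 19 mm behind it; z points along the fingers, y is the line along which they close (so a half turn about z gives the same grasp; the last joint's range is limited). The gripper opens to 94 mm and grips with 3 to 60 N. Pads are 16 mm wide; open, the fingers measure 119 mm over their backs; the gripper's body (75 mm by 177 mm) begins 78 mm behind the grasp point.
Start: joints at [1.054, 0.207, 1.542, -0, 1.393, -0.15], TCP at [0.206, 0.537, 0.205] pointing down, gripper open.
Joint ranges: [-2.73, 2.73], [-0.86, 2.22], [0.23, 2.46], [-1.11, 4.25], [0.08, 2.63], [-2.82, 2.82]. Speed limits (rad/s): [2.79, 2.79, 3.14, 3.14, 3.14, 3.14].

### API

Orientations are given as [roll, pitch, yaw] about the fixed x, y, z axes, in that order (R = Rz(yaw) Ry(pitch) Rx(roll)).
In Python, from plant import r gives the robot as it stands.
- The arm moves only by the shell command python3 -m inch 'ROWS' [FORCE]. ROWS is JSON, a list of rows, each a list of 7 numbers: the shift along the tool's x, y, z in units of 30 mm (1.0 is 30 mm), then the turn, a rotation vector about the tool's x, y, z in degrees, then the closure, from 0 (fully open) to 1 (shut). A call has 1 to 12 rows; each row shifts and turns the commanded pose from where the row before left it, along the tool's axes as they then stand; what a row does not reach is not made up. A row lasts 1/10 s, in which the tool goes at most 50 mm and 8.59 degrees, less where a joint would pass 70% of its speed; a pose out of reach is approached as far as the arm can. A call is refused whole if a number of a shift passes 1 or a number of a turn 8.59, either way. A call with a gripper value outside its range is refused whole. The fingers move at their own pace and stop on an object; FORCE is the grip in N (left out, the last holds). Time passes only in rows, so rows that do not move let the fingers close. It gives the time, the measured TCP pose, the force, the opening and the grip force at its end, in the units of the state.
- r.state(): the state, without advancing time (a new reading comes with each control period).
- r.get_image(name): name is "scene" or "top" or "wrist"; returns (picture, depth): 400x640x3 uint8, red, green, blue; 400x640 float32, m along the optical axis (not along the pixel's ray), 0 where there is no reading.
- r.camera_info(name): a dict with "fx", "fy", "cx", "cy" (pixels), "R" (3x3) and "t" (3): a world point X has camera coordinates R X + t. Camera axes: x right, y down, z forward; pixel columns grow to the right and rows downward; lengths in m; the calibration is good to about 2 mm. A picture is of the moment at which its call begins: read the wrist's pose just before it. camera_info takes no time and is no camera call; for the wrist camera it gives the pose at the moment of the call.
- r.sign_off(): hands the job in; it is judged then, once.
Trained networks look in the newest picture that a camera, given by its name, has taken for a name from the list of things; names that differ only in an ending like _2 or _b are one class to them, and where a whole thing is asked for, a point or a joint stands for the part that bears it (a point fixed in the world has none). Each returns a list of dicts, best first, with "score" (0 to 1); they miss things now and then, are a little off and sometimes report something else, mostly with a low value. They report only what shows in the picture. A call takes as long as a camera call.
- r.cut_out(label, camera): "pixels" (400x640 bool, what is visible of it).
- r.landmark_of(label, camera): "at" ([x, y, z] in m, in world coordinates, good to about 4 mm: a listed point, or the origin of a listed thing).
The state is a dict: "t": time; "joint_positions": joint angles; "qvel": joint speeds; "joint_efforts": joint torques, N m; "tool_pos": TCP position; "eef_rot": TCP orientation; "ft_force": force on the tool from outside, world axes, zero at the start; "wrist_torque": the same for the moment, N m; "grip_width": finger opening in m; "finger_force": force on a finger pad.
Only numpy, scipy, OpenCV 4.12 (cv2) and the standard library are available. Lean on these libraries where they do the work, as an engineer would, in place of code of your own. Each camera call takes 0.05 s, during which the arm holds its last target. There are 200 camera calls.

## Working session

There is one attempt and no reset: what is moved stays moved. The work goes in short steps, Python scripts to look and compute and a shell command to move; the robot and the scene stay as the last step left them, time stands still between calls to the robot, and variables do not carry over. Pictures are saved under pics/ and viewed, at most 10 in all, crops included, and the job is handed in when it is done.

```bash
ls; mkdir -p pics
cat > h.py <<'E'
import numpy as np, cv2
from plant import r
from scipy.spatial.transform import Rotation as R
def snap(c,fn=None):
    im,d=r.get_image(c)
    if fn: cv2.imwrite('pics/'+fn,im[:,:,::-1])
    return im,d
def pts(c,d,mask):
    i=r.camera_info(c); v,u=np.nonzero(mask&(d>0)); z=d[v,u]
    P=np.c_[(u-i['cx'])/i['fx']*z,(v-i['cy'])/i['fy']*z,z]
    return (P-np.array(i['t']))@np.array(i['R'])
def best(l,c):
    o=r.landmark_of(l,c); return [(np.round(x['at'],4).tolist(),round(x['score'],2)) for x in o[:3]]
E
python3 - <<'E'
from h import *
s=r.state(); print({k:np.round(v,3).tolist() for k,v in s.items()})
im1,_=snap('top'); 
for l in ['tube_small','tube_large','saddle_small','saddle_large','stand_1','bed','bed_pin','stop','stop_hole','stop_wall','pot','carton','wrench']: print(l,best(l,'top'))
im2,_=snap('scene')
cv2.imwrite('pics/a.png',cv2.resize(im1,(800,500))[:,:,::-1]);cv2.imwrite('pics/b.png',im2[:,:,::-1])
E
```

```text
pics
{'t': 0.0, 'joint_positions': [1.054, 0.207, 1.543, 0.0, 1.394, -0.15], 'qvel': [0.0, 0.001, 0.0, -0.001, -0.0, 0.0], 'joint_efforts': [0.001, -37.087, -28.142, 0.07, 0.036, -0.0], 'tool_pos': [0.206, 0.536, 0.204], 'eef_rot': [-3.139, -0.0, 2.775], 'ft_force': [-0.028, 0.797, 0.762], 'wrist_torque': [-0.043, 0.032, 0.001], 'finger_force': 0.0, 'grip_width': 0.094}
tube_small [([0.5571, -0.35, 0.0896], 0.65)]
tube_large [([0.5384, -0.16, 0.1011], 0.56)]
saddle_small [([0.6008, 0.2507, 0.031], 0.73)]
saddle_large []
stand_1 [([0.5506, -0.1642, 0.0028], 0.9), ([0.5697, -0.3523, -0.004], 0.69), ([0.7283, -0.2587, -0.0006], 0.6)]
bed [([0.5663, 0.1841, 0.0002], 0.63), ([0.4389, 0.2753, 0.032], 0.44)]
bed_pin [([0.4759, 0.1695, 0.0347], 0.64), ([0.5499, -0.1638, 0.0037], 0.58), ([0.5577, -0.3484, 0.0898], 0.19)]
stop [([0.4397, 0.2761, 0.0335], 0.8), ([0.4523, 0.2756, 0.0312], 0.5)]
stop_hole [([0.4512, 0.2728, 0.0308], 0.8)]
stop_wall []
pot [([0.7448, -0.0757, 0.0025], 0.63)]
carton [([0.5893, -0.512, -0.0013], 0.86)]
wrench [([0.7296, -0.2619, 0.0], 0.78), ([0.4374, 0.2765, 0.0318], 0.73)]
```

View pics/a.png

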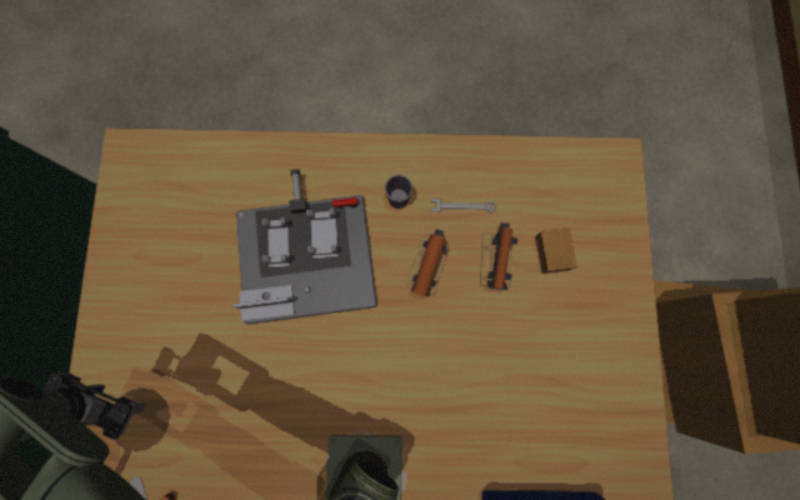

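View pics/b.png

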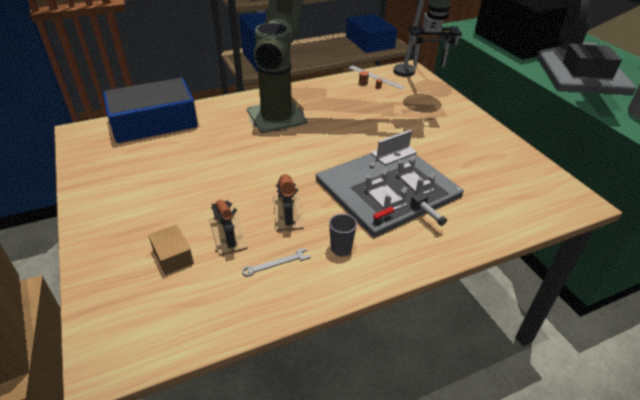

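Top view (800x500): small saddle at (278,243), large saddle at (324,232), pin (308,289), stop (265,300), large tube (430,263), small tube (502,257). The scene view agrees: the stop's wall lies across the bed and the wrench and pot are clear of the path.

Run:
```python
from h import *
im,d=snap('top')
for l in ['tube_small','tube_large','bed','saddle_small','saddle_large','stop']:
    for o in r.cut_out(l,'top')[:2]:
        m=o['pixels']; P=pts('top',d,m)
        c=np.median(P,0); P=P[np.linalg.norm(P-c,axis=1)<(.3 if l=='bed' else .12)]
        w,V=np.linalg.eigh(np.cov(P.T)); a=V[:,2]*np.sign(V[0,2])
        b=cv2.minAreaRect(P[:,:2].astype(np.float32)*1000)
        print(l,round(o['score'],2),m.sum(),P.mean(0).round(3),'yaw',np.degrees(np.arctan2(a[1],a[0])).round(1),'elev',np.degrees(np.arcsin(a[2])).round(1),np.round(b[0],1),np.round(b[1],0),round(b[2],1))
s=r.state(); im,d=snap('wrist','w0.png'); i=r.camera_info('wrist'); print({k:np.round(v,3).tolist() for k,v in i.items()})
Rt=R.from_euler('xyz',s['eef_rot']); C=-np.array(i['R']).T@i['t']; print('cam in tool',Rt.inv().apply(C-s['tool_pos']).round(3),'axes',(Rt.inv().as_matrix()@np.array(i['R']).T).round(2).tolist())
for l in ['stop_hole','stop','bed_pin','saddle_small','saddle_large']: print(l,best(l,'wrist'))
```

```text
tube_small 0.65 434 [ 0.563 -0.351  0.101] yaw -4.4 elev 29.9 [ 559.3 -358.8] [ 53. 148.] 80.0
tube_large 0.65 635 [ 0.536 -0.157  0.118] yaw -16.2 elev 26.5 [ 540.3 -157.3] [ 44. 163.] 73.7
bed 0.78 7459 [0.569 0.167 0.032] yaw 65.7 elev 0.6 [608.5 192.4] [412. 372.] 8.7
saddle_small 0.9 695 [0.6   0.253 0.05 ] yaw 3.3 elev -0.9 [603.6 256.9] [135.  64.] 4.7
stop 0.71 978 [0.436 0.271 0.048] yaw -81.4 elev 2.4 [436.5 279.8] [ 82. 154.] 9.4
stop 0.56 7333 [0.537 0.158 0.031] yaw 61.2 elev 0.2 [553.2 160.7] [227. 234.] 54.1
{'fx': 285.12, 'fy': 285.12, 'cx': 319.214, 'cy': 202.546, 'R': [[0.359, 0.933, 0.0], [0.898, -0.346, 0.272], [0.253, -0.097, -0.962]], 't': [-0.576, -0.027, 0.391]}
cam in tool [ 0.08   0.001 -0.178] axes [[-0.0, -0.96, -0.27], [1.0, -0.0, -0.0], [0.0, -0.27, 0.96]]
stop_hole [([0.4541, 0.2738, 0.029], 0.73)]
stop [([0.4394, 0.2735, 0.0323], 0.7)]
bed_pin []
saddle_small []
saddle_large []
```

```bash
cat >> h.py <<'E'
def go(pos,Rt,n=None,s=None):
    """constant row, to be repeated n times, from the present pose to (pos, Rt)"""
    s=s or r.state(); R0=R.from_euler('xyz',s['eef_rot'])
    w=(R0.inv()*Rt).as_rotvec(); p=R0.inv().apply(np.array(pos)-s['tool_pos'])
    n=n or int(max(np.ceil(np.degrees(np.abs(w).max())/8),np.ceil(np.linalg.norm(p)/.036),1))
    S=sum(R.from_rotvec(w/n*k).as_matrix() for k in range(n)); v=np.linalg.solve(S,p)/.03
    print('n',n,'row',np.round(v,3).tolist()+np.round(np.degrees(w)/n,2).tolist())
def down(yawdeg,tilt=0):
    """tool down, tool x along -(bed x) turned by yaw; tilt: leans to point forward (+x)"""
    return R.from_euler('z',yawdeg,degrees=True)*R.from_euler('y',-tilt,degrees=True)*R.from_euler('zx',[180,180],degrees=True)
E
python3 -c "
from h import *
print(down(0).as_matrix().round(2).tolist(),down(0,30).as_matrix().round(2).tolist())
go([.48,.2,.26],down(5))"
```

```text
[[-1.0, -0.0, 0.0], [-0.0, 1.0, -0.0], [0.0, -0.0, -1.0]] [[-0.87, -0.0, 0.5], [-0.0, 1.0, -0.0], [-0.5, -0.0, -0.87]]
n 13 row [-0.836, -0.749, -0.14, 0.0, 0.0, -2.0]
```

```bash
R1='[-0.9,-0.81,-0.15,0,0,-2.17,0]'; python3 -m inch '[[-0.9,-0.81,-0.15,0,0,-2.17,0],[-0.9,-0.81,-0.15,0,0,-2.17,0],[-0.9,-0.81,-0.15,0,0,-2.17,0],[-0.9,-0.81,-0.15,0,0,-2.17,0],[-0.9,-0.81,-0.15,0,0,-2.17,0],[-0.9,-0.81,-0.15,0,0,-2.17,0],[-0.9,-0.81,-0.15,0,0,-2.17,0],[-0.9,-0.81,-0.15,0,0,-2.17,0],[-0.9,-0.81,-0.15,0,0,-2.17,0],[-0.9,-0.81,-0.15,0,0,-2.17,0],[-0.9,-0.81,-0.15,0,0,-2.17,0],[-0.9,-0.81,-0.15,0,0,-2.17,0]]'
python3 -m inch '[[0,0,0,0,0,0,0],[0,0,0,0,0,0,0]]'
python3 - <<'E'
from h import *
im,d=snap('wrist','w1.png'); np.save('d1.npy',d); i=r.camera_info('wrist'); np.savez('c1.npz',**i)
for l in ['bed_pin','stop_hole','stop','stop_wall','saddle_small','saddle_large','bed']: print(l,best(l,'wrist'))
go([.48,-.22,.26],down(-10))
E
```

```text
t: 2.6
tool_pos: [0.4787, 0.1993, 0.2598]
eef_rot: [3.141, 0.0, -3.053]
ft_force: [0.2, -0.5, -0.1]
grip_width: 0.0937
finger_force: 0.0
t: 2.8
tool_pos: [0.4779, 0.2002, 0.2593]
eef_rot: [3.141, -0.001, -3.056]
ft_force: [-0.2, -0.1, 0.4]
grip_width: 0.0938
finger_force: 0.0
bed_pin [([0.4775, 0.167, 0.036], 0.9)]
stop_hole [([0.4504, 0.2778, 0.0262], 0.89), ([0.563, 0.175, 0.0023], 0.7)]
stop [([0.4372, 0.2742, 0.031], 0.8)]
stop_wall [([0.4295, 0.2708, 0.0787], 0.88), ([0.4748, 0.1674, 0.034], 0.4)]
saddle_small [([0.598, 0.2531, 0.0306], 0.8)]
saddle_large [([0.6301, 0.1293, 0.0338], 0.98)]
bed [([0.5632, 0.1783, 0.0048], 0.66)]
n 12 row [-0.045, -1.173, -0.002, 0.0, -0.0, 1.26]
```

View pics/w1.png

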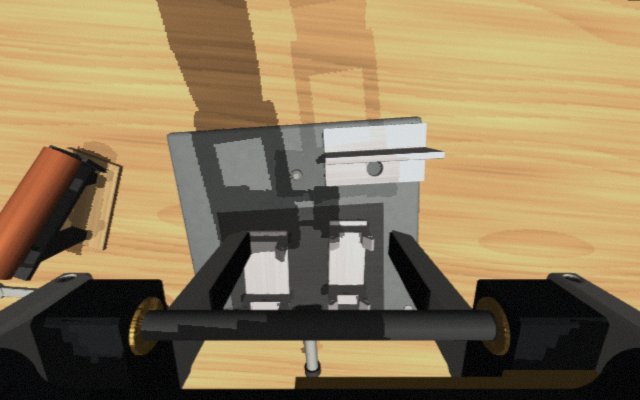

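The picture shows pin (296,174), hole (375,168), large saddle (267,265) and small saddle (348,258); the fingers hide the far yokes. Now I get the bed yaw from the depth.

```bash
python3 -m inch '[[-0.045,-0.98,0,0,0,1.26,0],[-0.045,-0.98,0,0,0,1.26,0],[-0.045,-0.98,0,0,0,1.26,0],[-0.045,-0.98,0,0,0,1.26,0],[-0.045,-0.98,0,0,0,1.26,0],[-0.045,-0.98,0,0,0,1.26,0],[-0.045,-0.98,0,0,0,1.26,0],[-0.045,-0.98,0,0,0,1.26,0],[-0.045,-0.98,0,0,0,1.26,0],[-0.045,-0.98,0,0,0,1.26,0],[-0.045,-0.98,0,0,0,1.26,0],[-0.045,-0.98,0,0,0,1.26,0]]'
python3 -m inch '[[0,-0.5,0,0,0,0,0],[0,-0.5,0,0,0,0,0],[0,0,0,0,0,0,0],[0,0,0,0,0,0,0]]'
python3 - <<'E'
from h import *
c=np.load('c1.npz'); d=np.load('d1.npy')
def P3(mask):
    v,u=np.nonzero(mask&(d>0)); z=d[v,u]
    return u,v,(np.c_[(u-c['cx'])/c['fx']*z,(v-c['cy'])/c['fy']*z,z]-c['t'])@c['R']
u,v,P=P3(np.ones_like(d,bool)); Z=np.full(d.shape,np.nan);X=Z.copy();Y=Z.copy(); Z[v,u]=P[:,2];X[v,u]=P[:,0];Y[v,u]=P[:,1]
bed=(Z>.022)&(Z<.038)
# near edge: first bed row per column ; right(-y) edge: first bed column per row
E=[(X[b,k],Y[b,k]) for k in range(185,315,3) for b in [np.argmax(bed[:,k])]]
E=np.array(E); vx,vy,x0,y0=cv2.fitLine(E.astype(np.float32),cv2.DIST_HUBER,0,.001,.001).ravel(); print('near edge yaw',np.degrees(np.arctan(-vx/vy)),x0,y0)
E=np.array([(X[k,b],Y[k,b]) for k in range(145,270,3) for b in [np.argmax(bed[k,:])]]); vx,vy,x0,y0=cv2.fitLine(E.astype(np.float32),cv2.DIST_HUBER,0,.001,.001).ravel(); print('side yaw',np.degrees(np.arctan(vy/vx)),x0,y0)
print('deck z',np.nanmedian(Z[bed]))
w=(Z>.085)&(Z<.11)&(X<.47)&(np.arange(400)[:,None]<190); E=np.c_[X[w],Y[w]]; vx,vy,x0,y0=cv2.fitLine(E.astype(np.float32),cv2.DIST_HUBER,0,.001,.001).ravel(); print('wall yaw',np.degrees(np.arctan(-vx/vy)),E.mean(0),E.min(0),E.max(0),np.nanpercentile(Z[w],[5,50,95]))
for a,b in [((225,235),(230,300)),((215,235),(325,380))]:
    pass
for n,(u0,u1) in {'large':(238,298),'small':(322,378)}.items():
    m=np.zeros_like(bed);m[215:262,u0:u1]=1; m&=(Z>.075)&(Z<.1); print(n,'near yoke',X[m].mean(),Y[m].mean(),X[m].min(),X[m].max(),Y[m].min(),Y[m].max(),m.sum())
im,d=snap('wrist','w2.png')
for l in ['tube_small','tube_large','stand_1']:
    print(l,best(l,'wrist'))
for l in ['tube_small','tube_large']:
    o=r.cut_out(l,'wrist')
    if o:
        P=pts('wrist',d,o[0]['pixels']); q=np.median(P,0); P=P[np.linalg.norm(P-q,axis=1)<.11]; w,V=np.linalg.eigh(np.cov(P.T)); a=V[:,2]*np.sign(V[0,2])
        print(l,len(P),P.mean(0).round(4),'yaw',np.degrees(np.arctan2(a[1],a[0])).round(1),'elev',np.degrees(np.arcsin(a[2])).round(1), 'len',np.ptp(P@a))
print(r.state()['tool_pos'],r.state()['eef_rot'])
E
```

```text
t: 4.4
tool_pos: [0.4821, -0.1524, 0.2596]
eef_rot: [-3.142, 0.0, 2.965]
ft_force: [0.5, 0.7, 0.1]
grip_width: 0.094
finger_force: 0.0
t: 4.8
tool_pos: [0.477, -0.1805, 0.2594]
eef_rot: [3.141, -0.0, 2.966]
ft_force: [-0.7, 0.6, 0.3]
grip_width: 0.094
finger_force: 0.0
near edge yaw 8.639653 0.41334212 0.09811255
side yaw 77.27209 0.52991 -0.07397338
deck z 0.02935531417141847
wall yaw 7.26419 [0.43034677 0.27351239] [ 0.41733946 -0.14415427] [0.46965469 0.34444101] [0.08915754 0.10075387 0.10205185]
large near yoke 0.5718324877249752 0.15648453121093997 0.5648872277620602 0.58238288045799 0.14887016511312723 0.16309076215122423 143
small near yoke 0.5475185219236657 0.251998375847044 0.5386061937037586 0.559450025792466 0.22188115814620277 0.2804795935605437 297
tube_small [([0.5523, -0.3497, 0.0958], 0.56), ([0.5987, 0.2527, 0.0297], 0.33)]
tube_large [([0.5336, -0.1585, 0.1035], 0.68)]
stand_1 [([0.5495, -0.162, -0.0026], 0.93), ([0.5668, -0.3569, 0.0024], 0.77)]
tube_small 1180 [ 0.5178 -0.3457  0.0801] yaw -8.6 elev 31.6 len 0.09151326650292912
tube_large 4361 [ 0.5302 -0.1573  0.116 ] yaw -16.3 elev 30.0 len 0.16706284132553118
[ 0.47712877 -0.18038817  0.25948526] [3.14148605e+00 3.51500323e-05 2.96661004e+00]
```

View pics/w2.png

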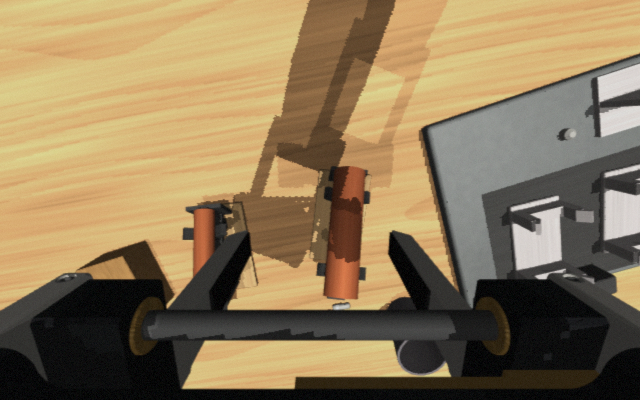

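The large tube is fully visible around (346,232) and the small one is half hidden at (205,245). I'll take the large one first.

Run:
```python
from h import *
Rt=down(-16.3,30); z=Rt.apply([0,0,1]); c=np.array([.535,-.159,.101])
go(c-.06*z,Rt,6)
```

```text
n 6 row [0.009, 0.203, 0.61, 0.27, -4.99, 1.02]
```

```bash
python3 -m inch '[[0.009,0.203,0.61,0.27,-4.99,1.02,0],[0.009,0.203,0.61,0.27,-4.99,1.02,0],[0.009,0.203,0.61,0.27,-4.99,1.02,0],[0.009,0.203,0.61,0.27,-4.99,1.02,0],[0.009,0.203,0.61,0.27,-4.99,1.02,0],[0.009,0.203,0.61,0.27,-4.99,1.02,0],[0,0,0,0,0,0,0],[0,0,0,0,0,0,0]]'
python3 - <<'E'
from h import *
Rt=down(-16.3,30); z=Rt.apply([0,0,1]); c=np.array([.535,-.159,.101])
im,d=snap('wrist','w3.png'); print(best('tube_large','wrist'))
o=r.cut_out('tube_large','wrist')
if o:
        P=pts('wrist',d,o[0]['pixels']); q=np.median(P,0); P=P[np.linalg.norm(P-q,axis=1)<.11]; w,V=np.linalg.eigh(np.cov(P.T)); a=V[:,2]*np.sign(V[0,2])
        L=P@a; print(len(P),P.mean(0).round(4),'yaw',np.degrees(np.arctan2(a[1],a[0])).round(1),'elev',np.degrees(np.arcsin(a[2])).round(1), 'mid along axis vs c',(L.max()+L.min())/2-c@a,np.ptp(L))
        y=Rt.apply([0,1,0]); print('lateral vs c',np.percentile(P@y,[2,50,98])-c@y)
go(c+.020*z,Rt,4)
E
```

```text
t: 5.9
tool_pos: [0.5061, -0.151, 0.1532]
eef_rot: [3.141, 0.522, 2.857]
ft_force: [-1.0, -0.3, 1.1]
grip_width: 0.0942
finger_force: 0.0
[([0.5317, -0.1595, 0.1017], 0.71)]
8574 [ 0.523  -0.1543  0.1137] yaw -16.4 elev 30.2 mid along axis vs c 0.003130269744155978 0.1605606613216372
lateral vs c [-0.01794308  0.0013471   0.02029394]
n 4 row [0.032, 0.012, 0.676, -0.02, 0.05, -0.0]
```

```bash
python3 -m inch '[[0,0.02,0.676,0,0,0,0.2],[0,0.02,0.676,0,0,0,0.2],[0,0.02,0.676,0,0,0,0.2],[0,0,0.676,0,0,0,0.2],[0,0,0,0,0,0,0.3],[0,0,0,0,0,0,1],[0,0,0,0,0,0,1],[0,0,0,0,0,0,1],[0,0,0,0,0,0,1],[0,0,0,0,0,0,1]]' 30
```

```text
t: 7.05
tool_pos: [0.5462, -0.1608, 0.084]
eef_rot: [3.141, 0.525, 2.856]
ft_force: [-2.0, 3.3, 6.4]
grip_width: 0.0412
finger_force: 30.0
```

```bash
python3 -m inch '[[0,0,-0.3,0,0,0,1],[0,0,-0.9,0,0,0,1],[0,0,-0.9,0,0,0,1],[0,0,-0.9,0,0,0,1],[0,0,-0.9,0,0,0,1]]'
python3 - <<'E'
from h import *
go([.60,.20,.30],down(8.6))
E
```

```text
t: 7.55
tool_pos: [0.4874, -0.1438, 0.1836]
eef_rot: [3.141, 0.52, 2.856]
ft_force: [0.1, -0.2, -1.8]
grip_width: 0.0413
finger_force: 30.0
n 11 row [-0.349, 1.062, -0.291, -0.59, 2.66, -2.22]
```

```bash
python3 -m inch '[[-0.32,0.97,-0.267,-0.54,2.44,-2.04,1],[-0.32,0.97,-0.267,-0.54,2.44,-2.04,1],[-0.32,0.97,-0.267,-0.54,2.44,-2.04,1],[-0.32,0.97,-0.267,-0.54,2.44,-2.04,1],[-0.32,0.97,-0.267,-0.54,2.44,-2.04,1],[-0.32,0.97,-0.267,-0.54,2.44,-2.04,1],[-0.32,0.97,-0.267,-0.54,2.44,-2.04,1],[-0.32,0.97,-0.267,-0.54,2.44,-2.04,1],[-0.32,0.97,-0.267,-0.54,2.44,-2.04,1],[-0.32,0.97,-0.267,-0.54,2.44,-2.04,1],[-0.32,0.97,-0.267,-0.54,2.44,-2.04,1],[-0.32,0.97,-0.267,-0.54,2.44,-2.04,1]]'
python3 -m inch '[[0,0,0,0,0,0,1],[0,0,0,0,0,0,1],[0,0,0,0,0,0,1]]'
python3 - <<'E'
from h import *
im,d=snap('wrist','w4.png'); np.save('d4.npy',d); i=r.camera_info('wrist'); np.savez('c4.npz',**i)
for l in ['saddle_small','saddle_large','tube_large','bed_pin']: print(l,best(l,'wrist'))
print(r.state()['tool_pos'],r.state()['eef_rot'])
E
```

```text
t: 8.75
tool_pos: [0.6004, 0.1988, 0.3001]
eef_rot: [-3.139, 0.0, -2.989]
ft_force: [0.5, 0.2, -2.6]
grip_width: 0.0412
finger_force: 30.0
t: 9.05
tool_pos: [0.6001, 0.1972, 0.2995]
eef_rot: [-3.139, 0.001, -2.991]
ft_force: [0.5, 0.1, -3.0]
grip_width: 0.0414
finger_force: 30.0
saddle_small [([0.596, 0.2531, 0.0299], 0.68)]
saddle_large [([0.6302, 0.1305, 0.0279], 0.93)]
tube_large [([0.5966, 0.1963, 0.3199], 0.75)]
bed_pin [([0.4719, 0.1684, 0.0332], 0.98)]
[0.60064747 0.19745326 0.30049955] [-3.13973718  0.00335258 -2.99110956]
```

View pics/w4.png

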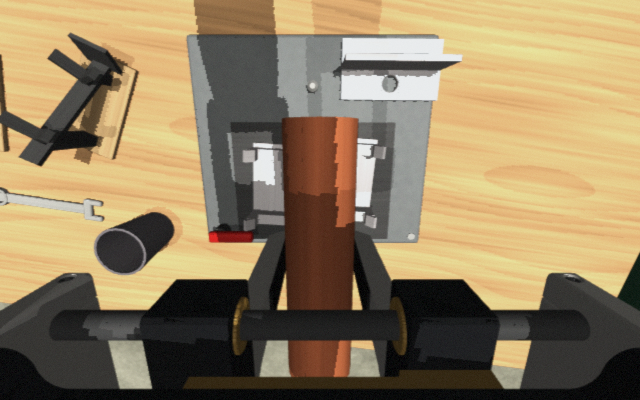

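Picture: bed's near edge is horizontal at yaw 8.6°, pin at (312,86), hole at (390,84), large saddle's outer ears at (249,155) and (249,225), small saddle's at (380,152) and (370,222). Now I measure the ears.

Run:
```python
from h import *
c=np.load('c4.npz'); d=np.load('d4.npy')
v,u=np.nonzero(d>0); z=d[v,u]; P=(np.c_[(u-c['cx'])/c['fx']*z,(v-c['cy'])/c['fy']*z,z]-c['t'])@c['R']
yw=np.radians(8.6); B=np.array([[np.cos(yw),np.sin(yw)],[-np.sin(yw),np.cos(yw)]])
Q=np.c_[P[:,:2]@B.T,P[:,2]]
print('saddle est bed frame L',B@[.6302,.130],'S',B@[.598,.253],'pin',B@[.474,.1675])
for n,(a,b,e,f) in {'Ln':(236,285,135,165),'Lf':(236,285,208,230),'Sn':(355,390,135,165),'Sf':(355,385,208,230)}.items():
    m=(u>a)&(u<b)&(v>e)&(v<f)&(P[:,2]>.084)&(P[:,2]<.1); q=Q[m]
    print(n,m.sum(),'x',np.percentile(q[:,0],[2,50,98]).round(4),'y',np.percentile(q[:,1],[2,50,98]).round(4),'z',np.percentile(q[:,2],[50,98]).round(4))
# wall, tube
m=(P[:,2]>.095)&(P[:,2]<.108)&(v<75)&(u>330)&(u<470); q=Q[m]; print('wall',m.sum(),np.percentile(q[:,0],[2,50,98]).round(4),np.percentile(q[:,1],[2,50,98]).round(4)); k=np.polyfit(q[:,1],q[:,0],1);print('wall yaw rel',-np.degrees(np.arctan(k[0])))
s=r.state(); R0=R.from_euler('xyz',s['eef_rot']); T=R0.inv().apply(P-s['tool_pos'])
m=(u>285)&(u<358)&(np.abs(T[:,1])<.024)&(T[:,2]<.01)&(T[:,2]>-.05); t=T[m]; print('tube in tool x',np.percentile(t[:,0],[.2,50,99.8]).round(4),'y',np.percentile(t[:,1],[1,50,99]).round(4))
m2=np.abs(t[:,1])<.004; k=np.polyfit(t[m2,0],t[m2,2],1); print('tilt deg',np.degrees(np.arctan(k[0])),k)
```

```text
saddle est bed frame L [0.64255387 0.03430116] S [0.62910876 0.16073323] pin [0.49371769 0.09473694]
Ln 103 x [0.5799 0.5871 0.5952] y [0.0016 0.0076 0.0122] z [0.0888 0.0922]
Lf 83 x [0.6794 0.6867 0.6943] y [-0.0039  0.0017  0.0059] z [0.089  0.0914]
Sn 96 x [0.5757 0.5833 0.5906] y [0.1844 0.1892 0.1945] z [0.0887 0.0918]
Sf 88 x [0.6747 0.6822 0.6903] y [0.177  0.182  0.1875] z [0.0886 0.0921]
wall 958 [0.4641 0.4687 0.4728] [0.1401 0.2053 0.2737]
wall yaw rel -0.6049173646755328
tube in tool x [-0.0746  0.0256  0.0824] y [-0.0182  0.0016  0.0215]
tilt deg 2.062287976469606 [ 0.03600927 -0.03894494]
```

```bash
cat >> h.py <<'E'
def tcp(obj,Rt,off): return np.array(obj)-Rt.apply(off)
E
python3 - <<'E'
from h import *
Rt=down(5,-2); go(tcp([.6293,.1305,.135],Rt,[.0024,.0005,-.019]),Rt,9)
E
```

```text
n 9 row [-0.091, -0.261, 0.683, -0.02, 0.24, 0.4]
```

```bash
python3 -m inch '[[-0.091,-0.261,0.683,-0.02,0.24,0.4,1],[-0.091,-0.261,0.683,-0.02,0.24,0.4,1],[-0.091,-0.261,0.683,-0.02,0.24,0.4,1],[-0.091,-0.261,0.683,-0.02,0.24,0.4,1],[-0.091,-0.261,0.683,-0.02,0.24,0.4,1],[-0.091,-0.261,0.683,-0.02,0.24,0.4,1],[-0.091,-0.261,0.683,-0.02,0.24,0.4,1],[-0.091,-0.261,0.683,-0.02,0.24,0.4,1],[-0.091,-0.261,0.683,-0.02,0.24,0.4,1],[0,0,0,0,0,0,1],[0,0,0,0,0,0,1]]'
python3 - <<'E'
from h import *
snap('wrist','w5.png')
Rt=down(5,-2); go(tcp([.6293,.1305,.092],Rt,[.0024,.0005,-.019]),Rt,5)
E
```

```text
t: 10.4
tool_pos: [0.6313, 0.1308, 0.1157]
eef_rot: [3.141, -0.035, -3.053]
ft_force: [-0.2, -0.1, -1.8]
grip_width: 0.0415
finger_force: 30.0
n 5 row [-0.002, -0.006, 0.293, 0.01, 0.03, 0.02]
```

View pics/w5.png

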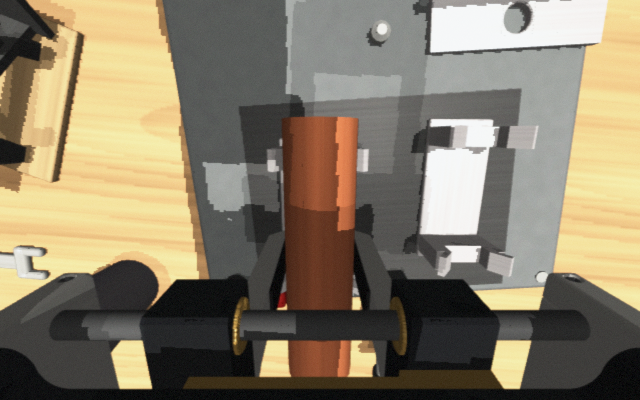

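The tube hangs over the large saddle, whose ears span columns 267–369 (centre 318) against 320 for the tube. I'll shift about 1.5 mm to −y and go down.

```bash
python3 -m inch '[[0,-0.025,0.3,0,0,0,1],[0,-0.025,0.3,0,0,0,1],[0,0,0.3,0,0,0,1],[0,0,0.3,0,0,0,1],[0,0,0.27,0,0,0,1],[0,0,0,0,0,0,1]]'
python3 -m inch '[[0,0,0.1,0,0,0,1],[0,0,0.1,0,0,0,1],[0,0,0.1,0,0,0,1],[0,0,0,0,0,0,1]]'
```

```text
t: 11.05
tool_pos: [0.6286, 0.1294, 0.0694]
eef_rot: [3.141, -0.038, -3.053]
ft_force: [-0.1, -0.1, -2.9]
grip_width: 0.0414
finger_force: 30.0
t: 11.45
tool_pos: [0.6296, 0.1294, 0.0623]
eef_rot: [3.141, -0.035, -3.053]
ft_force: [0.4, 0.6, -2.4]
grip_width: 0.0414
finger_force: 30.0
```

```bash
python3 -m inch '[[0,0,0.04,0,0,0,1],[0,0,0.03,0,0,0,1],[0,0,0,0,0,0,1]]'
python3 -m inch '[[0,0,0.04,0,0,0,1],[0,0,0.0,0,0,0,1]]'
```

```text
t: 11.75
tool_pos: [0.6298, 0.1294, 0.0605]
eef_rot: [3.141, -0.034, -3.053]
ft_force: [-0.2, 0.3, -2.7]
grip_width: 0.0414
finger_force: 30.0
t: 11.95
tool_pos: [0.63, 0.1295, 0.0601]
eef_rot: [3.141, -0.034, -3.053]
ft_force: [-0.8, 0.1, 2.2]
grip_width: 0.0414
finger_force: 30.0
```

```bash
python3 -m inch '[[0,0,0.03,0,0,0,1],[0,0,0,0,0,0,1]]'
python3 -m inch '[[0,0,0,0,0,0,0.55],[0,0,0,0,0,0,0.52],[0,0,0,0,0,0,0.48],[0,0,0,0,0,0,0.4],[0,0,0,0,0,0,0.35],[0,0,-0.3,0,0,0,0.3],[0,0,-0.7,0,0,0,0.3],[0,0,-1,0,0,0,0.3],[0,0,-1,0,0,0,0.3],[0,0,-1,0,0,0,0.2],[0,0,-1,0,0,0,0],[0,0,-1,0,0,0,0]]'
python3 - <<'E'
from h import *
im,d=snap('wrist','w6.png')
i=r.camera_info('wrist'); o=r.cut_out('tube_large','wrist'); print(best('tube_large','wrist'))
if o:
        P=pts('wrist',d,o[0]['pixels']); q=np.median(P,0); P=P[np.linalg.norm(P-q,axis=1)<.11]; w,V=np.linalg.eigh(np.cov(P.T)); a=V[:,2]*np.sign(V[0,2])
        L=P@a; print(len(P),P.mean(0).round(4),np.percentile(P[:,2],[90,99]),'yaw',np.degrees(np.arctan2(a[1],a[0])).round(1),'elev',np.degrees(np.arcsin(a[2])).round(1),np.ptp(L),'mid-saddle',(L.max()+L.min())/2-np.array([.6293,.1305,.08])@a)
Rt=down(-6,0); go([.47,-.345,.26],Rt)
E
```

```text
t: 12.15
tool_pos: [0.6301, 0.1295, 0.06]
eef_rot: [3.141, -0.034, -3.053]
ft_force: [-3.6, -1.7, 6.6]
grip_width: 0.041
finger_force: 30.0
t: 13.35
tool_pos: [0.636, 0.1299, 0.2405]
eef_rot: [3.141, -0.033, -3.053]
ft_force: [0.4, 0.2, -0.4]
grip_width: 0.0864
finger_force: 0.0
[([0.6303, 0.1285, 0.0825], 0.86)]
4541 [0.626  0.1305 0.0973] [0.10163414 0.10266855] yaw 4.8 elev 0.9 0.1627381202695709 mid-saddle 0.0008817701802821265
n 15 row [0.373, -1.058, -0.034, -0.01, -0.1, 0.74]
```

View pics/w6.png

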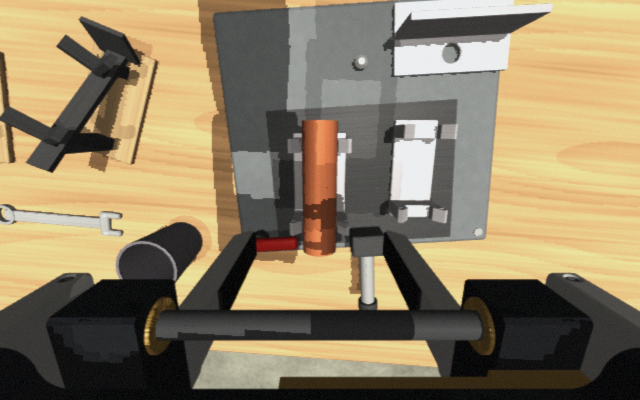

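The tube lies in both notches at (320,190), level and centred, clear of the black block. Next is the small tube.

Run:
```python
from h import *
Rt=down(-6,30); z=Rt.apply([0,0,1]); c=np.array([.556,-.351,.092]); go(c-.09*z,Rt,15)
```

```text
n 15 row [0.316, -1.058, 0.103, 0.19, -2.1, 0.73]
```

```bash
python3 -m inch '[[0.296,-0.992,0.097,0.18,-1.97,0.69,0],[0.296,-0.992,0.097,0.18,-1.97,0.69,0],[0.296,-0.992,0.097,0.18,-1.97,0.69,0],[0.296,-0.992,0.097,0.18,-1.97,0.69,0],[0.296,-0.992,0.097,0.18,-1.97,0.69,0],[0.296,-0.992,0.097,0.18,-1.97,0.69,0],[0.296,-0.992,0.097,0.18,-1.97,0.69,0],[0.296,-0.992,0.097,0.18,-1.97,0.69,0]]'
python3 -m inch '[[0.296,-0.992,0.097,0.18,-1.97,0.69,0],[0.296,-0.992,0.097,0.18,-1.97,0.69,0],[0.296,-0.992,0.097,0.18,-1.97,0.69,0],[0.296,-0.992,0.097,0.18,-1.97,0.69,0],[0.296,-0.992,0.097,0.18,-1.97,0.69,0],[0.296,-0.992,0.097,0.18,-1.97,0.69,0],[0.296,-0.992,0.097,0.18,-1.97,0.69,0],[0.296,-0.992,0.097,0.18,-1.97,0.69,0],[0,0,0,0,0,0,0],[0,0,0,0,0,0,0],[0,0,0,0,0,0,0]]'
python3 - <<'E'
from h import *
im,d=snap('wrist','w7.png'); print(best('tube_small','wrist')); c=np.array([.556,-.351,.092])
o=r.cut_out('tube_small','wrist')
P=pts('wrist',d,o[0]['pixels']); q=np.median(P,0); P=P[np.linalg.norm(P-q,axis=1)<.11]; w,V=np.linalg.eigh(np.cov(P.T)); a=V[:,2]*np.sign(V[0,2])
yw=np.degrees(np.arctan2(a[1],a[0])); L=P@a; print(len(P),P.mean(0).round(4),'yaw',yw.round(1),'elev',np.degrees(np.arcsin(a[2])).round(1), 'mid',(L.max()+L.min())/2-c@a,np.ptp(L))
Rt=down(yw,30); y=Rt.apply([0,1,0]); z=Rt.apply([0,0,1]); l=np.percentile(P@y,[2,50,98]); print('lat',l-c@y,'depth top',np.percentile(P@z,[2,10,50])-c@z)
c2=c+a*((L.max()+L.min())/2-c@a)+y*((l[0]+l[2])/2-c@y); print(c2)
go(c2+.0185*z,Rt,6)
E
```

```text
t: 14.3
tool_pos: [0.5768, -0.112, 0.2089]
eef_rot: [-3.128, 0.24, 3.135]
ft_force: [-0.2, -0.1, -0.5]
grip_width: 0.0941
finger_force: 0.0
t: 15.4
tool_pos: [0.5081, -0.3453, 0.1663]
eef_rot: [-3.141, 0.517, 3.035]
ft_force: [-0.9, -0.0, -0.5]
grip_width: 0.0937
finger_force: 0.0
[([0.5548, -0.3456, 0.0944], 0.86)]
4464 [ 0.548  -0.3508  0.0986] yaw -3.6 elev 30.1 mid 0.002897836592657854 0.16064405981508317
lat [-0.01347701 -0.00018914  0.01247796] depth top [-0.01337946 -0.01276162 -0.0107566 ]
[ 0.55847004 -0.35165468  0.09345509]
n 6 row [-0.038, -0.008, 0.597, -0.23, -0.05, -0.35]
```

View pics/w7.png

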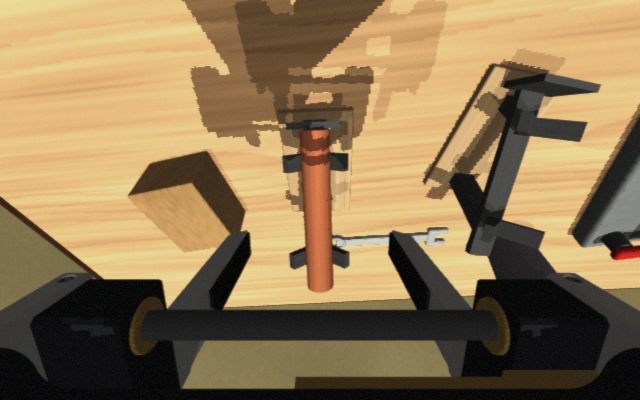

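The small tube runs from (315,128) to (320,290), between the open fingers and clear of the carton and wrench. Grasping it.

```bash
python3 -m inch '[[-0.027,-0.008,0.597,-0.23,-0.05,-0.35,0.3],[-0.027,-0.008,0.597,-0.23,-0.05,-0.35,0.3],[-0.027,-0.008,0.597,-0.23,-0.05,-0.35,0.3],[-0.027,-0.008,0.597,-0.23,-0.05,-0.35,0.3],[-0.027,-0.008,0.597,-0.23,-0.05,-0.35,0.3],[-0.027,-0.008,0.597,-0.23,-0.05,-0.35,0.3],[0,0,0,0,0,0,0.3],[0,0,0,0,0,0,1],[0,0,0,0,0,0,1],[0,0,0,0,0,0,1],[0,0,0,0,0,0,1],[0,0,0,0,0,0,1]]' 30
```

```text
t: 16.75
tool_pos: [0.5653, -0.3535, 0.0768]
eef_rot: [-3.141, 0.524, 3.077]
ft_force: [0.6, 0.1, -0.1]
grip_width: 0.0292
finger_force: 0.0
```

```bash
python3 -m inch '[[0,0,-0.3,0,0,0,1],[0,0,-0.9,0,0,0,1],[0,0,-0.9,0,0,0,1],[0,0,-0.9,0,0,0,1],[0,0,-0.9,0,0,0,1],[0,0,-0.9,0,0,0,1]]'
python3 - <<'E'
from h import *
Rt=down(5,-1); go(tcp([.595,.2535,.21],Rt,[0,0,-.019]),Rt,21)
E
```

```text
t: 17.35
tool_pos: [0.4921, -0.3481, 0.2015]
eef_rot: [3.14, 0.522, 3.077]
ft_force: [0.2, 0.2, -1.5]
grip_width: 0.0273
finger_force: 30.0
n 21 row [-0.164, 0.955, 0.056, -0.1, 1.47, -0.41]
```

```bash
python3 -m inch '[[-0.164,0.955,0.056,-0.1,1.47,-0.41,1],[-0.164,0.955,0.056,-0.1,1.47,-0.41,1],[-0.164,0.955,0.056,-0.1,1.47,-0.41,1],[-0.164,0.955,0.056,-0.1,1.47,-0.41,1],[-0.164,0.955,0.056,-0.1,1.47,-0.41,1],[-0.164,0.955,0.056,-0.1,1.47,-0.41,1],[-0.164,0.955,0.056,-0.1,1.47,-0.41,1],[-0.164,0.955,0.056,-0.1,1.47,-0.41,1],[-0.164,0.955,0.056,-0.1,1.47,-0.41,1],[-0.164,0.955,0.056,-0.1,1.47,-0.41,1],[-0.164,0.955,0.056,-0.1,1.47,-0.41,1]]'
python3 -m inch '[[-0.164,0.955,0.056,-0.1,1.47,-0.41,1],[-0.164,0.955,0.056,-0.1,1.47,-0.41,1],[-0.164,0.955,0.056,-0.1,1.47,-0.41,1],[-0.164,0.955,0.056,-0.1,1.47,-0.41,1],[-0.164,0.955,0.056,-0.1,1.47,-0.41,1],[-0.164,0.955,0.056,-0.1,1.47,-0.41,1],[-0.164,0.955,0.056,-0.1,1.47,-0.41,1],[-0.164,0.955,0.056,-0.1,1.47,-0.41,1],[-0.164,0.955,0.056,-0.1,1.47,-0.41,1],[-0.164,0.955,0.056,-0.1,1.47,-0.41,1],[0,0,0,0,0,0,1],[0,0,0,0,0,0,1]]'
python3 - <<'E'
from h import *
im,d=snap('wrist'); s=r.state(); P=pts('wrist',d,d>0); v,u=np.nonzero(d>0); R0=R.from_euler('xyz',s['eef_rot']); T=R0.inv().apply(P-s['tool_pos'])
m=(np.abs(T[:,1])<.017)&(T[:,2]<.0)&(T[:,2]>-.05)&(T[:,0]>.02); t=T[m]; print('tube in tool x',np.percentile(t[:,0],[.2,50,99.8]).round(4),'y',np.percentile(t[:,1],[1,50,99]).round(4))
m2=np.abs(t[:,1])<.004; k=np.polyfit(t[m2,0],t[m2,2],1); print('tilt deg',np.degrees(np.arctan(k[0])),k)
Rt=down(5,-1); go(tcp([.599,.2535,.135],Rt,[0.002,0,-.019]),Rt,3)
E
```

```text
t: 18.45
tool_pos: [0.5584, -0.0342, 0.2025]
eef_rot: [-3.13, 0.238, -3.123]
ft_force: [-0.5, -0.8, -1.5]
grip_width: 0.0274
finger_force: 30.0
t: 19.65
tool_pos: [0.5953, 0.253, 0.1891]
eef_rot: [-3.139, -0.018, -3.052]
ft_force: [0.5, -0.9, -2.2]
grip_width: 0.0273
finger_force: 30.0
tube in tool x [0.0202 0.0509 0.0776] y [-0.0124  0.0009  0.0138]
tilt deg 2.2317548235706406 [ 0.03897118 -0.02874386]
n 3 row [-0.074, 0.01, 0.814, -0.05, -0.01, 0.02]
```

```bash
python3 -m inch '[[-0.1,0.01,0.6,0,-0.25,0,1],[-0.1,0.01,0.6,0,-0.25,0,1],[-0.06,0.01,0.6,0,0,0,1],[0,0,0.5,0,0,0,1],[0,0,0,0,0,0,1],[0,0,0,0,0,0,1]]'
python3 - <<'E'
from h import *
im,d=snap('wrist'); cv2.imwrite('pics/w8.png',cv2.resize(im[90:260,180:460],None,fx=2,fy=2)[:,:,::-1])
Rt=down(5,-.5); print(r.state()['eef_rot']);go(tcp([.599,.2535,.092],Rt,[-.0024,0,-.019]),Rt,5)
E
```

```text
t: 20.3
tool_pos: [0.6026, 0.2539, 0.1206]
eef_rot: [-3.14, -0.009, -3.054]
ft_force: [-0.2, 1.5, -1.4]
grip_width: 0.0273
finger_force: 30.0
[-3.14014777 -0.00680463 -3.05351075]
n 5 row [0.044, -0.002, 0.324, -0.02, 0.02, 0.01]
```

View pics/w8.png

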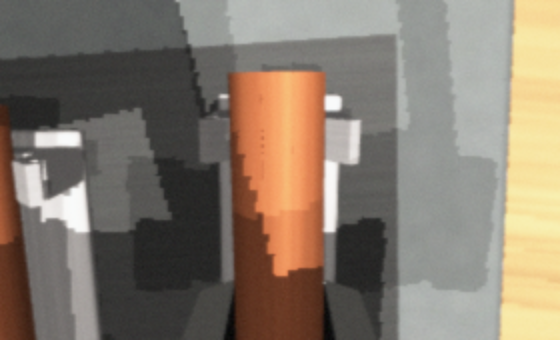

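Crop: ears span columns 199–360 with the tube centred at 278, so it is laterally right. It needs about 6 mm back along x, then down.

```bash
python3 -m inch '[[0.11,0,0.3,0,0,0,1],[0.1,0,0.3,0,0,0,1],[0,0,0.3,0,0,0,1],[0,0,0.3,0,0,0,1],[0,0,0.3,0,0,0,1],[0,0,0.1,0,0,0,1],[0,0,0.1,0,0,0,1],[0,0,0.1,0,0,0,1],[0,0,0,0,0,0,1]]'
python3 -m inch '[[0,0,0.05,0,0,0,1],[0,0,0,0,0,0,1]]'
```

```text
t: 21.25
tool_pos: [0.596, 0.2538, 0.0663]
eef_rot: [-3.14, -0.008, -3.053]
ft_force: [0.5, -0.0, -1.5]
grip_width: 0.0272
finger_force: 30.0
t: 21.45
tool_pos: [0.5965, 0.2538, 0.0655]
eef_rot: [-3.14, -0.007, -3.053]
ft_force: [-0.1, -0.8, -1.8]
grip_width: 0.0274
finger_force: 30.0
```

```bash
python3 -m inch '[[0,0,0.06,0,0,0,1],[0,0,0.05,0,0,0,1],[0,0,0,0,0,0,1]]'
python3 -m inch '[[0,0,0.03,0,0,0,1],[0,0,0,0,0,0,1]]'
```

```text
t: 21.75
tool_pos: [0.597, 0.2538, 0.0639]
eef_rot: [-3.14, -0.006, -3.053]
ft_force: [-1.6, -2.0, 6.4]
grip_width: 0.0272
finger_force: 30.0
t: 21.95
tool_pos: [0.597, 0.2538, 0.0638]
eef_rot: [-3.14, -0.006, -3.053]
ft_force: [-2.4, -2.4, 9.7]
grip_width: 0.0274
finger_force: 30.0
```

```bash
python3 -m inch '[[0,0,0.03,0,0,0,1],[0,0,0,0,0,0,1]]'
```

```text
t: 22.15
tool_pos: [0.597, 0.2538, 0.0638]
eef_rot: [-3.14, -0.006, -3.053]
ft_force: [-4.7, -2.9, 13.0]
grip_width: 0.0274
finger_force: 30.0
```

Contact height (0.0785) matches the seated height found for the large tube. I'll ease off, release and check.

```bash
python3 -m inch '[[0,0,-0.04,0,0,0,1],[0,0,0,0,0,0,0.69],[0,0,0,0,0,0,0.66],[0,0,0,0,0,0,0.6],[0,0,0,0,0,0,0.5],[0,0,-0.3,0,0,0,0.5],[0,0,-0.7,0,0,0,0.5],[0,0,-1,0,0,0,0.5],[0,0,-1,0,0,0,0.3],[0,0,-1,0,0,0,0.3],[0,0,-1,0,0,0,0.3]]'
python3 - <<'E'
from h import *
im,d=snap('wrist','w9.png'); c=np.array([.599,.2535,.08])
for l,c in [('tube_small',np.array([.599,.2535,.08])),('tube_large',np.array([.6293,.1305,.08]))]:
  o=r.cut_out(l,'wrist')
  for o in o[:1]:
    P=pts('wrist',d,o['pixels']); q=np.median(P,0); P=P[np.linalg.norm(P-q,axis=1)<.11]; w,V=np.linalg.eigh(np.cov(P.T)); a=V[:,2]*np.sign(V[0,2])
    L=P@a; print(l,len(P),P.mean(0).round(4),np.percentile(P[:,2],[90,99]).round(4),'yaw',np.degrees(np.arctan2(a[1],a[0])).round(1),'elev',np.degrees(np.arcsin(a[2])).round(1),np.ptp(L),'mid',(L.max()+L.min())/2-c@a)
E
```

```text
t: 23.25
tool_pos: [0.5972, 0.2543, 0.2131]
eef_rot: [-3.14, -0.008, -3.053]
ft_force: [0.5, 0.1, -0.3]
grip_width: 0.0651
finger_force: 0.0
tube_small 3397 [0.5993 0.2562 0.0951] [0.0982 0.0992] yaw 5.5 elev 0.5 0.15923083722161657 mid 0.0061692887472368785
tube_large 5369 [0.6222 0.1361 0.0961] [0.1017 0.1028] yaw 5.1 elev 1.3 0.16090627011851832 mid 0.0026882012217618323
```

View pics/w9.png

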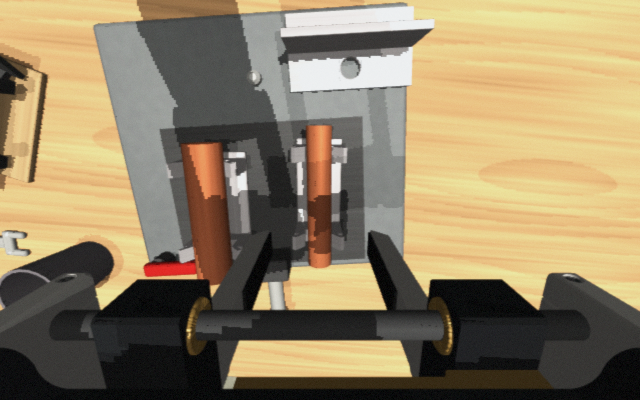

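Both tubes look seated (small at (320,195), large at (205,210)). The small one's height and centring deserve one closer check from a better viewpoint.

```bash
python3 -m inch '[[-0.6,-0.4,-0.6,0,0,0,0.3],[-0.6,-0.4,-0.6,0,0,0,0.3],[-0.6,-0.4,-0.6,0,0,0,0.3],[-0.6,-0.2,-0.6,0,0,0,0.3],[0,0,0,0,0,0,0.3],[0,0,0,0,0,0,0.3]]'
python3 - <<'E'
from h import *
im,d=snap('wrist','w10.png'); np.save('d10.npy',d)
v,u=np.nonzero(d>0); P=pts('wrist',d,d>0); yw=np.radians(5.2); B=np.array([[np.cos(yw),np.sin(yw)],[-np.sin(yw),np.cos(yw)]])
for l,c,rad,h in [('tube_small',[.599,.2535],.014,.035),('tube_large',[.6293,.1305],.021,.042)]:
    q=np.c_[(P[:,:2]-c)@B.T,P[:,2]]
    m=(np.abs(q[:,1])<rad+.006)&(np.abs(q[:,0])<.11)&(q[:,2]>.08+.3*rad)&(q[:,2]<.115); t=q[m]
    yc=np.median(t[:,1]); rg=t[np.abs(t[:,1]-yc)<.004]; 
    print(l,'ends',np.percentile(rg[:,0],[.5,99.5]).round(4),'yc',yc.round(4),'ridge z',[np.median(rg[(rg[:,0]>a)&(rg[:,0]<a+.03),2]).round(4) for a in (-.07,-.04,-.01,.02,.05)])
    for s in (-1,1):
        e=(np.abs(q[:,1]-yc)>rad+.004)&(np.abs(q[:,1]-yc)<h+.002)&(q[:,2]>.083)&(q[:,2]<.1)&(np.abs(q[:,0]-s*.05)<.025); print('  yoke',s,e.sum(),np.percentile(q[e,0],[3,50,97]).round(4) if e.sum() else '', np.percentile(q[e,1],[3,97]).round(4) if e.sum() else '',np.percentile(q[e,2],97).round(4) if e.sum() else '')
m=(P[:,2]>.02)&(P[:,2]<.04); print('deck z',np.median(P[m,2]), 'near', np.median(P[m&(P[:,0]<.5),2]),'far',np.median(P[m&(P[:,0]>.6),2]))
print(best('bed_pin','wrist'),best('stop_hole','wrist'))
E
```

```text
t: 24.0
tool_pos: [0.6724, 0.2188, 0.2805]
eef_rot: [-3.14, -0.011, -3.053]
ft_force: [-0.4, 0.2, -0.1]
grip_width: 0.0659
finger_force: 0.0
tube_small ends [-0.0795  0.0788] yc 0.0009 ridge z [np.float64(0.0924), np.float64(0.0922), np.float64(0.0922), np.float64(0.0922), np.float64(0.0921)]
  yoke -1 244 [-0.0575 -0.05   -0.0423] [-0.0269  0.0304] 0.0916
  yoke 1 204 [0.0421 0.0493 0.0574] [-0.0287  0.029 ] 0.0914
tube_large ends [-0.0802  0.0781] yc 0.0033 ridge z [np.float64(0.0992), np.float64(0.0993), np.float64(0.0992), np.float64(0.0991), np.float64(0.0991)]
  yoke -1 231 [-0.0605 -0.0532 -0.0452] [-0.0352  0.0367] 0.0915
  yoke 1 191 [0.0391 0.0467 0.0546] [-0.0354  0.0359] 0.0909
deck z 0.029108970877345396 near 0.029373439472632733 far 0.0289848741005721
[([0.4741, 0.1673, 0.0356], 0.71)] [([0.4495, 0.2741, 0.0259], 0.73)]
```

Both tubes are level, down in the notches and within 2 mm of centred. Now I'll get the bed yaw, stop yaw, hole and pin precisely from the same frame.

Run:
```python
from h import *
im=cv2.imread('pics/w10.png'); d=np.load('d10.npy'); i=r.camera_info('wrist'); K=np.array([[i['fx'],0,i['cx']],[0,i['fy'],i['cy']],[0,0,1]]); Rc=np.array(i['R']); t=np.array(i['t'])
X=np.full(d.shape+(3,),np.nan); v,u=np.nonzero(d>0); X[v,u]=pts('wrist',d,d>0)
def line(A,n): 
    vx,vy,x0,y0=cv2.fitLine(np.array(A,np.float32),cv2.DIST_HUBER,0,.001,.001).ravel(); a=np.degrees(np.arctan2(vy,vx)); a=(a+45)%90-45; print(n,len(A),'yaw',a.round(2),x0.round(4),y0.round(4))
deck=(X[:,:,2]>.022)&(X[:,:,2]<.048)
# edges of the bed from the deck/table depth step
b=deck[:210]
near=[X[np.argmax(b[:,k]),k,:2] for k in range(640) if b[:,k].sum()>40 and np.argmax(b[:,k])>2]; 
A=np.array(near)
if len(A): A=A[A[:,0]<.46]; A=A[np.abs(A[:,0]-np.median(A[:,0]))<.03]; line(A,'near')
lef=np.array([X[k,np.argmax(b[k]),:2] for k in range(20,200) if b[k].sum()>60]); rig=np.array([X[k,639-np.argmax(b[k,::-1]),:2] for k in range(20,200) if b[k].sum()>60])
line(lef[5:-5],'-y side'); line(rig[5:-5],'+y side')
# wall top
m=(X[:,:,2]>.096)&(X[:,:,2]<.108)&(X[:,:,0]<.47)&(X[:,:,1]>.18); A=X[m]; line(A[:,:2],'wall'); print('wall y ext',A[:,1].min(),A[:,1].max(),'mean',A.mean(0))
def rect(z,x0=.40,y0=.12):  # bird's eye, 0.5 mm/px; col=(y-y0), row=(x-x0)
    S=np.array([[0,.0005,x0],[.0005,0,y0],[0,0,z],[0,0,1]]); H=K@np.c_[Rc,t]@S
    return cv2.cvtColor(cv2.warpPerspective(im,np.linalg.inv(H),(440,240)),cv2.COLOR_BGR2GRAY)
for n,z,cx,cy,r0,r1 in [('hole',.0375,.452,.275,9,13),('pin',.0435,.4745,.168,3,9)]:
    g=cv2.medianBlur(rect(z),5); c,rw=int((cy-.12)/.0005),int((cx-.40)/.0005); w=40; s=cv2.resize(g[max(0,rw-w):rw+w,c-w:c+w],None,fx=2,fy=2,interpolation=cv2.INTER_CUBIC)
    C=cv2.HoughCircles(s,cv2.HOUGH_GRADIENT,1,30,param1=80,param2=12,minRadius=r0*4,maxRadius=r1*4)
    if C is not None:
        for q in C[0][:3]: print(n,'x',.40+(max(0,rw-w)+q[1]/2)*.0005,'y',.12+(c-w+q[0]/2)*.0005,'rad mm',q[2]/4)
# pin by depth: points above deck
m=(X[:,:,2]>.037)&(X[:,:,2]<.05)&(np.hypot(X[:,:,0]-.4745,X[:,:,1]-.168)<.02); print('pin depth',m.sum(),X[m].mean(0),X[m].min(0),X[m].max(0))
m=(X[:,:,2]<.0335)&(np.hypot(X[:,:,0]-.452,X[:,:,1]-.2755)<.02); print('hole depth',m.sum(),X[m].mean(0),X[m].min(0),X[m].max(0))
```

```text
near 7 yaw 8.39 0.4433 0.2128
-y side 170 yaw -33.16 0.5821 -0.0707
+y side 170 yaw 8.43 0.5732 0.3637Traceback (most recent call last):
  File "<stdin>", line 15, in <module>
  File "<stdin>", line 5, in line
cv2.error: OpenCV(4.12.0) /io/opencv/modules/imgproc/src/linefit.cpp:50: error: (-215:Assertion failed) count > 0 in function 'fitLine2D_wods'
```

Run:
```python
from h import *
go([.433,.2746,.21],down(-82),12)
```

```text
n 12 row [0.695, -0.277, 0.201, -0.05, -0.04, 7.26]
```

```bash
python3 -m inch '[[0.695,-0.277,0.201,-0.05,-0.04,7.26,0],[0.695,-0.277,0.201,-0.05,-0.04,7.26,0],[0.695,-0.277,0.201,-0.05,-0.04,7.26,0],[0.695,-0.277,0.201,-0.05,-0.04,7.26,0],[0.695,-0.277,0.201,-0.05,-0.04,7.26,0],[0.695,-0.277,0.201,-0.05,-0.04,7.26,0],[0.695,-0.277,0.201,-0.05,-0.04,7.26,0],[0.695,-0.277,0.201,-0.05,-0.04,7.26,0],[0.695,-0.277,0.201,-0.05,-0.04,7.26,0],[0.695,-0.277,0.201,-0.05,-0.04,7.26,0],[0.695,-0.277,0.201,-0.05,-0.04,7.26,0],[0.695,-0.277,0.201,-0.05,-0.04,7.26,0]]'
python3 -m inch '[[0,0,0,0,0,0,0],[0,0,0,0,0,0,0],[0,0,0,0,0,0,0]]'
cat > m.py <<'E'
from h import *
im,d=snap('wrist','w11.png'); np.save('d11.npy',d); s=r.state()
for l in ['stop_hole','bed_pin','stop_wall','stop']: print(l,best(l,'wrist'))
X=np.full(d.shape+(3,),np.nan); v,u=np.nonzero(d>0); X[v,u]=pts('wrist',d,d>0); np.save('X11.npy',X)
m=(X[:,:,2]>.095)&(X[:,:,2]<.108)&(np.abs(X[:,:,0]-.433)<.03)&(np.abs(X[:,:,1]-.2746)<.09); A=X[m]; k=np.polyfit(A[:,1],A[:,0],1); res=np.abs(np.polyval(k,A[:,1])-A[:,0]); A=A[res<.006]; k=np.polyfit(A[:,1],A[:,0],1)
print('wall',len(A),'yaw',np.degrees(np.arctan(-k[0])),'y',np.percentile(A[:,1],[.5,99.5]),'x@mid',np.polyval(k,.2746),'z',np.median(A[:,2]))
for n,c,lo,hi,rad in [('hole',(.452,.2755),.02,.0335,.016),('pin',(.4745,.168),.0385,.05,.016)]:
    m=(X[:,:,2]>lo)&(X[:,:,2]<hi)&(np.hypot(X[:,:,0]-c[0],X[:,:,1]-c[1])<rad); print(n,m.sum(), X[m].mean(0).round(4) if m.sum() else '',X[m].min(0).round(4) if m.sum() else '',X[m].max(0).round(4) if m.sum() else '')
E
python3 m.py
```

```text
t: 25.35
tool_pos: [0.4326, 0.2747, 0.21]
eef_rot: [3.14, 0.001, 1.705]
ft_force: [0.2, -0.2, -0.1]
grip_width: 0.0941
finger_force: 0.0
t: 25.65
tool_pos: [0.4353, 0.274, 0.2113]
eef_rot: [3.138, 0.001, 1.711]
ft_force: [0.7, -0.2, -0.3]
grip_width: 0.0939
finger_force: 0.0
stop_hole [([0.4508, 0.2735, 0.0306], 0.76)]
bed_pin [([0.4765, 0.1681, 0.0342], 0.97)]
stop_wall [([0.4319, 0.2749, 0.0786], 0.81)]
stop [([0.4404, 0.2727, 0.0322], 0.68)]
wall 1026 yaw 7.728714868505074 y [0.20687635 0.34332335] x@mid 0.432650574426033 z 0.10120572023512234
hole 225 [0.4547 0.2765 0.0295] [0.4404 0.2665 0.027 ] [0.4654 0.2869 0.0334]
pin 96 [0.4736 0.1694 0.0415] [0.4665 0.1609 0.0385] [0.4819 0.1757 0.0443]
```

Run:
```python
from h import *
go([.4326,.2751,.0610],down(-82.3),6)
```

```text
n 6 row [0.009, -0.018, 0.836, 0.04, 0.0, 0.04]
```

```bash
python3 -m inch '[[0.009,-0.018,0.836,0.03,0,0.05,0.4],[0.009,-0.018,0.836,0.03,0,0.05,0.4],[0.009,-0.018,0.836,0.03,0,0.05,0.4],[0.009,-0.018,0.836,0.03,0,0.05,0.4],[0.009,-0.018,0.836,0.03,0,0.05,0.4],[0.009,-0.018,0.836,0.03,0,0.05,0.4],[0,0,0,0,0,0,0.6],[0,0,0,0,0,0,0.8],[0,0,0,0,0,0,0.88]]' 40
python3 -m inch '[[0,0,0,0,0,0,1],[0,0,0,0,0,0,1],[0,0,0,0,0,0,1],[0,0,0,0,0,0,1],[0,0,0,0,0,0,1]]'
```

```text
t: 26.8
tool_pos: [0.4335, 0.276, 0.0624]
eef_rot: [3.138, -0.001, 1.704]
ft_force: [-0.4, -0.6, -0.0]
grip_width: 0.0357
finger_force: 0.0
t: 27.3
tool_pos: [0.4323, 0.2758, 0.0614]
eef_rot: [3.14, -0.0, 1.705]
ft_force: [-0.3, -0.4, 4.1]
grip_width: 0.0076
finger_force: 40.0
```

```bash
python3 -m inch '[[0,0,-0.2,0,0,0,1],[0,0,-0.25,0,0,0,1],[0,0,-0.25,0,0,0,1],[0,0,0,0,0,0,1],[0,0,0,0,0,0,1]]'
python3 - <<'E'
from h import *
go([.4527,.1666,.0815],down(-81.5),8)
E
```

```text
t: 27.8
tool_pos: [0.4322, 0.2756, 0.082]
eef_rot: [3.14, -0.0, 1.705]
ft_force: [0.3, -0.9, -2.4]
grip_width: 0.0077
finger_force: 40.0
n 8 row [-0.462, 0.021, 0.002, 0.01, -0.0, -0.1]
```

```bash
python3 -m inch '[[-0.3,0.021,0,0,0,-0.1,1],[-0.5,0.021,0,0,0,-0.1,1],[-0.5,0.021,0,0,0,-0.1,1],[-0.5,0.021,0,0,0,-0.1,1],[-0.5,0.021,0,0,0,-0.1,1],[-0.5,0.021,0,0,0,-0.1,1],[-0.5,0.021,0,0,0,-0.1,1],[-0.396,0.021,0,0,0,-0.1,1],[0,0,0,0,0,0,1],[0,0,0,0,0,0,1]]'
python3 - <<'E'
from h import *
im,d=snap('wrist','w12.png'); print(best('stop_hole','wrist'),best('bed_pin','wrist'),best('stop_wall','wrist'))
X=np.full(d.shape+(3,),np.nan); v,u=np.nonzero(d>0); X[v,u]=pts('wrist',d,d>0)
m=(np.hypot(X[:,:,0]-.4745,X[:,:,1]-.1685)<.018); print('near hole, z hist',np.histogram(X[m][:,2],[.02,.033,.038,.043,.048,.053,.06,.08])[0])
for lo,hi in [(.02,.048),(.037,.048)]:
    k=m&(X[:,:,2]>lo)&(X[:,:,2]<hi); print(k.sum(),X[k].mean(0).round(4) if k.sum() else '',X[k].min(0).round(4)if k.sum() else '',X[k].max(0).round(4)if k.sum() else '')
print('uv',np.mean(np.nonzero(m),1))
go([.4527,.1666,.0815],down(-81.5),1)
E
```

```text
t: 28.8
tool_pos: [0.4524, 0.1663, 0.0816]
eef_rot: [3.141, -0.0, 1.717]
ft_force: [0.7, 0.0, -2.4]
grip_width: 0.0077
finger_force: 40.0
[([0.4702, 0.1646, 0.049], 0.62), ([0.4574, 0.1627, 0.0503], 0.33)] [([0.4777, 0.1678, 0.0325], 0.98)] [([0.4521, 0.162, 0.0987], 0.7)]
near hole, z hist [192   0 165  61  36 766   0]
418 [0.4774 0.1645 0.0362] [0.466  0.1515 0.0277] [0.4893 0.175  0.045 ]
226 [0.4738 0.1687 0.0419] [0.4663 0.1608 0.038 ] [0.4815 0.175  0.045 ]
uv [242.72158782 349.28820011]
n 1 row [-0.015, 0.011, 0.008, 0.03, 0.0, 0.01]
```

Pin shows through the hole, within 2 mm. Lowering.

```bash
python3 -m inch '[[-0.01,0.02,0.12,0,0,0,1],[0,0,0.1,0,0,0,1],[0,0,0.1,0,0,0,1],[0,0,0,0,0,0,1]]'
python3 -m inch '[[0,0,0.08,0,0,0,1],[0,0,0.08,0,0,0,1],[0,0,0,0,0,0,1]]'
```

```text
t: 29.4
tool_pos: [0.4524, 0.1663, 0.0714]
eef_rot: [-3.141, 0.0, 1.719]
ft_force: [-1.0, -0.1, -2.8]
grip_width: 0.008
finger_force: 40.0
t: 29.7
tool_pos: [0.4528, 0.1662, 0.067]
eef_rot: [-3.141, 0.0, 1.718]
ft_force: [-0.4, -0.3, -1.9]
grip_width: 0.0076
finger_force: 40.0
```

```bash
python3 -m inch '[[0,0,0.08,0,0,0,1],[0,0,0.06,0,0,0,1],[0,0,0,0,0,0,1]]'
python3 -m inch '[[0,0,0.03,0,0,0,1],[0,0,0.03,0,0,0,1],[0,0,0,0,0,0,1]]'
```

```text
t: 30.0
tool_pos: [0.4528, 0.1662, 0.0628]
eef_rot: [3.142, 0.0, 1.718]
ft_force: [-0.5, -0.1, -1.9]
grip_width: 0.0079
finger_force: 40.0
t: 30.3
tool_pos: [0.4532, 0.1663, 0.0614]
eef_rot: [3.141, 0.0, 1.719]
ft_force: [-0.0, -0.6, -2.1]
grip_width: 0.0076
finger_force: 40.0
```

```bash
python3 -m inch '[[0,0,0.03,0,0,0,1],[0,0,0.02,0,0,0,1],[0,0,0,0,0,0,1]]'
```

```text
t: 30.6
tool_pos: [0.4533, 0.1663, 0.0613]
eef_rot: [3.141, 0.0, 1.719]
ft_force: [-4.1, -1.3, 9.4]
grip_width: 0.008
finger_force: 40.0
```

```bash
python3 -m inch '[[0,0,-0.03,0,0,0,1],[0,0,0,0,0,0,0.88],[0,0,0,0,0,0,0.8],[0,0,0,0,0,0,0.65],[0,0,0,0,0,0,0.6],[0,0,-0.3,0,0,0,0.6],[0,0,-1,0,0,0,0.6],[0,0,-1,0,0,0,0.4],[0,0,-1,0,0,0,0],[0,0,-1,0,0,0,0],[0,0,-1,0,0,0,0],[0,0,0,0,0,0,0]]'
python3 - <<'E'
from h import *
im,d=snap('wrist','w13.png')
for l in ['stop_hole','bed_pin','stop']: print(l,best(l,'wrist'))
X=pts('wrist',d,d>0)
A=X[(X[:,2]>.095)&(X[:,2]<.108)&(np.abs(X[:,0]-.4525)<.03)&(np.abs(X[:,1]-.166)<.09)]; k=np.polyfit(A[:,1],A[:,0],1); A=A[np.abs(np.polyval(k,A[:,1])-A[:,0])<.006]; k=np.polyfit(A[:,1],A[:,0],1); print('wall',len(A),'yaw',np.degrees(np.arctan(-k[0])),np.percentile(A[:,1],[.5,99.5]),'z',[np.median(A[(A[:,1]>a)&(A[:,1]<a+.03),2]).round(4) for a in (.1,.15,.2)])
k=np.polyfit(A[:,1],A[:,0],1); 
q=X[(X[:,2]>.03)&(X[:,2]<.048)]; 
p=np.array([.4745,.1685]); m=np.hypot(*(q[:,:2]-p).T)<.008; print('pin top',m.sum(),np.percentile(q[m,2],[50,95]))
for y0 in (.11,.14,.2,.22):
    for o in (-.025,.03):
        x=np.polyval(k,y0)+o; m=np.hypot(q[:,0]-x,q[:,1]-y0)<.008; print('plate',y0,o,m.sum(),np.median(q[m,2]).round(4) if m.sum() else '')
m=(X[:,2]>.04)&(X[:,2]<.11); t=X[m]
for l,c in [('small',[.599,.2535]),('large',[.6293,.1305])]:
    m=np.hypot(*(X[:,:2]-c).T)<.05; print(l,m.sum(),np.percentile(X[m,2],97) if m.sum() else '')
E
```

```text
t: 31.8
tool_pos: [0.4565, 0.167, 0.2254]
eef_rot: [3.13, -0.0, 1.719]
ft_force: [0.7, 0.4, 0.5]
grip_width: 0.0736
finger_force: 0.0
stop_hole [([0.4696, 0.1663, 0.0251], 0.76)]
bed_pin [([0.4735, 0.1675, 0.0327], 0.61)]
stop [([0.5635, 0.1798, 0.0015], 0.42)]
wall 90 yaw 8.181579429922246 [0.09683932 0.22913889] z [np.float64(0.0954), np.float64(0.0954), np.float64(0.0953)]
pin top 51 [0.0337179  0.03690423]
plate 0.11 -0.025 77 0.0307
plate 0.11 0.03 41 0.0305
plate 0.14 -0.025 76 0.0309
plate 0.14 0.03 38 0.0306
plate 0.2 -0.025 85 0.0307
plate 0.2 0.03 34 0.0307
plate 0.22 -0.025 96 0.0307
plate 0.22 0.03 38 0.0304
small 5564 0.08408032701209012
large 4727 0.09090869876582057
```

```bash
python3 -m inch '[[0,0,0,0,0,0,0],[0,0,0,0,0,0,0],[0,0,0,0,0,0,0]]'; python3 -c "
from h import *
print(r.sign_off())"
```

```text
t: 32.3
tool_pos: [0.4525, 0.1662, 0.2188]
eef_rot: [-3.14, 0.0, 1.718]
ft_force: [0.1, -0.3, -0.3]
grip_width: 0.0943
finger_force: 0.0
the job is handed in; nothing more can be done
None
```

The job is handed in at 32.3 s (limit 67 s): both tubes lie level in their saddles, centred within about 2 mm, and the end stop lies flat over the pin, square to about 0.3°; the sign-off returned no verdict.

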